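Call up the yellow load cell on the radio selector box and hold its reading

TASK

Call up the reading of the yellow load cell on the grey radio selector box: push the tab of the black rotary selector round with the fingertips, click by click, until its pointer rests at the yellow marker; only push it, without gripping or forcing it. Only then press the white button fully down, gently, and finish with the fingers still holding it down and nothing touching the selector. Leave the things lying around where they are.

Things in the scene. Friction and masses are not known exactly. Their poses are not given: they have to be found in the camera images.
- switch_box: grey die-cast radio selector box, 170 (its x) x 140 (its y) x 64 mm high, fixed to the deck by magnet feet; origin: centre of its underside, z up, x from the edge with the push button to the opposite edge (two capped sockets). Flat lid top 64 mm above the origin; the selector's axis stands at x = +22, y = 0 mm, the button's at x = -58, y = 0 mm. The deck ribs beside it are 50 mm high
- selector_axis (a point): point on the selector's upright axis at the height of the lid's top
- selector (a joint): angle (rad) of the black selector: 0 = tab along the box's +x, at the white rest mark (start); positive = anticlockwise from above. Clicks into five places: -1.396, -0.698, 0, 0.698, 1.396; stops at +-1.5. A sprung roller holds it: about 7 N at the tab to start it, less as it goes; at half-way it may stand, 0.1 rad past that it runs on by itself into the next place
- selector_tab (a point): middle of the selector's black upright tab, 42 mm from the axis, 24 mm above the lid. The tab is 10 mm thick (crosswise), 15 mm long (34.5 to 49.5 mm from the axis), its top 34 mm above the lid; a 10 mm wide arm, its top 19 mm above the lid, joins it to a hub of 41 mm diameter, 22 mm high. The white line along its top is the pointer
- selector_pointer (a point): point 58 mm from the selector's axis in the direction of the tab, 2 mm above the lid: where the pointer's line meets the circle of colour markers
- marker_yellow: yellow round marker, 13 mm diameter, 2 mm thick, fixed on the dial plate 58 mm from the selector's axis at one of the places +-0.698 or +-1.396 rad (which one changes from run to run); origin: centre of its underside
- marker_red: red round marker, as the yellow one, at another place
- marker_blue: blue round marker, as the yellow one, at another place
- marker_green: green round marker, as the yellow one, at another place
- read_button (a joint): travel (m) of the white spring push button: 0 = up, 0.006 = fully down, springs back when let go; it takes 1.5 N to start it and 5 N to hold it fully down, and below 6 mm travel it is rigid
- read_button_top (a point): centre of the white button's top, 22 mm above the lid when up; the cap is 25 mm in diameter and stands 10 mm out of a black ring of 41 mm diameter. It moves with the button
- spare_load_cell: bystander: loose light-metal load cell bar, 33 x 130 x 33 mm, lying on the deck to the left of the box; origin: centre of its underside
- multimeter: bystander: loose orange hand multimeter, 150 x 74 x 48 mm, lying on the deck; origin: centre of its underside
- check_weight_0: bystander: loose brass check weight, 34 mm diameter, 58 mm high, standing on the deck; origin: centre of its underside
- check_weight_1: bystander: loose brass check weight, 27 mm diameter, 46 mm high, standing on the deck; origin: centre of its underside
- m12_plug: bystander: loose black cable plug, 18 x 42 x 18 mm, lying on the deck; origin: centre of its underside
- small_bin: bystander: loose blue bin with nuts, 114 x 70 x 50 mm, on the deck's raised right edge (50 mm high); origin: centre of its underside

How it is judged:
On the way, in this order (a step that is already met when the one before it is completed fails the run):
1. the selector rests in its click place at the yellow marker (horizontal distance between selector_pointer and marker_yellow below 0.01 m and velocity of joint selector between -0.2 and 0.2 rad/s), for 0.3 s.
2. the white button is pressed down with the selector at the yellow marker (horizontal distance between selector_pointer and marker_yellow below 0.01 m and value of joint read_button above 0.004 m), for 0.3 s.
At the end, for the whole second after the job is handed in: The selector's pointer is at rest within 10 mm of the yellow marker's centre and nothing touches the selector, while the fingers hold the white button at least 4 mm down (of 6 mm) with more than 1 N (all of step 2 and velocity of joint selector between -0.2 and 0.2 rad/s and contact force between the fingers and read_button above 1 N and contact force between each of the fingers, the arm and selector below 0.2 N); the arm keeps its last pose, push and grip.
It fails at once if the button is pressed while the selector is not at the yellow marker (horizontal distance between selector_pointer and marker_yellow above 0.012 m and value of joint read_button above 0.002 m).
It fails at once if the selector is gripped or forced (more than 30 N on it) (contact force between any of the fingers, the arm and selector above 30 N).
It fails at once if the button is pushed with more than 40 N (contact force between the fingers and read_button above 40 N).
It fails at once if a thing lying around is moved more than 15 mm or lifted (distance of any of spare_load_cell, multimeter, check_weight_0, check_weight_1, m12_plug, small_bin from where it was at the start of the episode above 0.015 m).
It also fails if it takes over 43 s, if anything falls off the work surface, if the arm or the gripper's body presses on something with over 40 N, if the wrist force passes 120 N, or if a joint passes its speed limit or range.

ROBOT

A 6-joint arm with a two-finger parallel gripper is mounted at the origin on a cart in front of the work surface, level with it; the furniture and walls round the work are solid. World frame = base frame: x ahead of the robot, y to its left, z up, the work surface at z = 0. Lengths are in m, angles in rad, forces in N, time in s.
With the tool pointing down it reaches from about 0.35 to 0.875 m from the base axis. Payload 4.2 kg.
Tool frame: the origin (TCP) lies where the fingers leave the gripper's body, on its centre line; the fingertips stand 73 mm ahead of it and the grasp point (between the pads) lies 54 mm ahead of it (ctrl.nose_length is the distance from the TCP to the fingertips, in m); z points along the fingers, y is the line along which they close (so a half turn about z gives the same grasp; the last joint's range is limited). The gripper opens to 85 mm and grips with 20 to 120 N. Pads are 22 mm wide; open, the fingers measure 114 mm over their backs; the gripper's body (76 mm by 85 mm) begins 54 mm behind the grasp point. The pads swing forward as they close: fully open they stand 13 mm farther back than shut.
Start: joints at [1.607, 0.385, 0.008, 0, -1.194, -0.259], TCP at [0.138, 0.61, 0.304] pointing down, gripper open.
Joint ranges: [-3.14, 3.14], [-1.21, 2.06], [-1.07, 1.41], [-3.16, 2.05], [-2.99, -0.16], [-3.1, 3.1]. Speed limits (rad/s): [2.79, 2.79, 3.14, 3.14, 3.14, 3.14].

INTERFACE

Orientations are given as a unit quaternion [x, y, z, w].
In Python, from rig import ctrl, cams, job gives the robot as it stands.
- The arm moves only by the shell command python3 -m handwheel 'ROWS'. ROWS is JSON, a list of rows, each a list of 7 numbers: the finger opening in mm, from 0 to 85.4, then the shift along the tool's x, y, z each as a share of 0.25 m, from -1 to 1, then the turn, a rotation vector about the tool's x, y, z each as a share of 1.5 rad, from -1 to 1. In form: [[fingers, x, y, z, ax, ay, az], ...]. A call has 1 to 20 rows; each row is the pose to reach, as a shift and turn from the pose commanded when the call began, along the tool's axes at that moment; what a row does not reach only later rows make up. A row lasts 1/10 s, in which the tool goes at most 50 mm and 8.59 degrees, less where a joint would pass 70% of its speed; a pose out of reach is approached as far as the arm can. A call with a number of a shift or a turn outside -1 to 1 is refused whole. A call with a gripper value outside its range is refused whole. The fingers move at their own pace and stop on an object; the grip force is fixed at half the most. Time passes only in rows, so rows that repeat a pose let the fingers close. It gives the time, the measured TCP pose, the force, the opening and the grip force at its end, in the units of the state.
- ctrl.get_obs(): the state, without advancing time (a new reading comes with each control period).
- cams.camera(name): name is "side" or "top" or "wrist"; returns the picture (384x512x3 uint8, red, green, blue); there is no depth.
- cams.calibration(name): a dict with "camera_matrix" (3x3 intrinsics, pixels), "view" (4x4, takes a point from world to camera coordinates). Camera axes: x right, y up, looking along -z (the intrinsics and any distortion apply to the point x, -y, -z); pixel columns grow to the right and rows downward; lengths in m; the calibration is good to about 2 mm. A picture is of the moment at which its call begins: read the wrist's pose just before it. calibration takes no time and is no camera call; for the wrist camera it gives the pose at the moment of the call.
- job.sign_off(): hands the job in; it is judged then, once.
The state is a dict: "time_s": time; "joint_pos": joint angles; "qd": joint speeds; "effort": joint torques, N m; "tool_pos": TCP position; "orientation": TCP orientation; "force": force on the tool from outside, world axes, zero at the start; "moment": the same for the moment, N m; "finger_gap": finger opening in m; "grasp_force": force on a finger pad.
Only numpy, scipy, OpenCV 4.12 (cv2) and the standard library are available. Lean on these libraries where they do the work, as an engineer would, in place of code of your own. Each camera call takes 0.05 s, during which the arm holds its last target. There are 200 camera calls.

## Working session

There is one attempt and no reset: what is moved stays moved. The work goes in short steps, Python scripts to look and compute and a shell command to move; the robot and the scene stay as the last step left them, time stands still between calls to the robot, and variables do not carry over. Pictures are saved under pics/ and viewed, at most 10 in all, crops included, and the job is handed in when it is done.

```bash
mkdir -p pics
python3 - <<'E'
from rig import ctrl,cams,job
import cv2,numpy as np
o=ctrl.get_obs();print(o['time_s'],o['tool_pos'],o['orientation'],o['force'],o['finger_gap'],ctrl.nose_length)
for n in("top","side"):
    im=cams.camera(n);cv2.imwrite(f"pics/{n}0.png",im[:,:,::-1])
    c=cams.calibration(n);print(n,np.round(c["camera_matrix"],2).tolist(),np.round(c["view"],4).tolist(),c.keys())
E
```

```text
0.0 [0.13795858 0.60914804 0.30281301] [ 9.93792217e-01 -1.11246820e-01 -9.23521598e-05  1.07939431e-03] [ 0.03882179 -0.593637   -0.13292731] 0.0854202330775096 0.0726
top [[494.57, 0.0, 246.16], [0.0, 494.57, 195.96], [0.0, 0.0, 1.0]] [[0.0164, -0.9996, 0.0208, 0.0769], [0.9947, 0.0185, 0.1016, -0.5413], [-0.102, 0.0191, 0.9946, -1.3609], [0.0, 0.0, 0.0, 1.0]] dict_keys(['camera_matrix', 'view'])
side [[358.15, 0.0, 254.09], [0.0, 358.15, 192.93], [0.0, 0.0, 1.0]] [[-0.9599, -0.2799, -0.0182, 0.5301], [0.1088, -0.4313, 0.8956, -0.0831], [-0.2585, 0.8577, 0.4445, -0.8397], [0.0, 0.0, 0.0, 1.0]] dict_keys(['camera_matrix', 'view'])
```

View pics/top0.png

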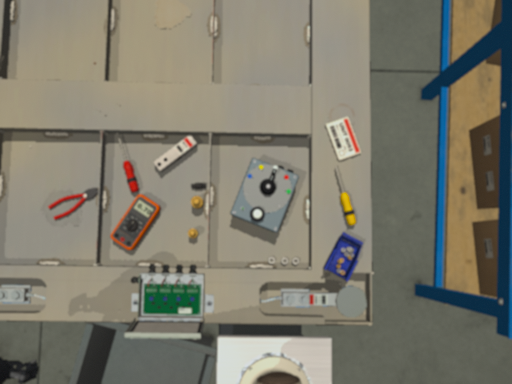

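View pics/side0.png

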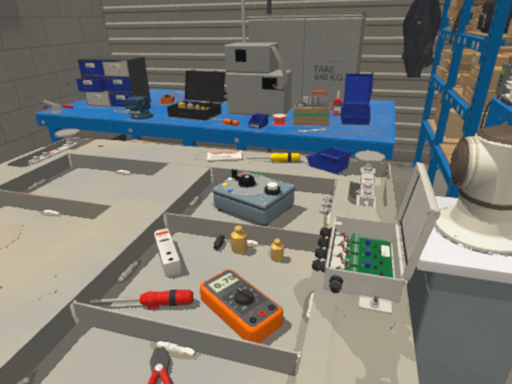

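The box is at about (267,195) in the top view, with the button at (258,214) and the selector at (268,186). The markers are too small to measure here, so I'll enlarge both views.

Run:
```python
import cv2,numpy as np
a=cv2.imread("pics/top0.png")[145:245,220:310];b=cv2.imread("pics/side0.png")[160:225,205:305]
a=cv2.resize(a,None,fx=6,fy=6,interpolation=cv2.INTER_CUBIC);cv2.imwrite("pics/topc.png",a)
b=cv2.resize(b,None,fx=8,fy=8,interpolation=cv2.INTER_CUBIC);cv2.imwrite("pics/sidec.png",b)
```

```text
(no output)
```

View pics/topc.png

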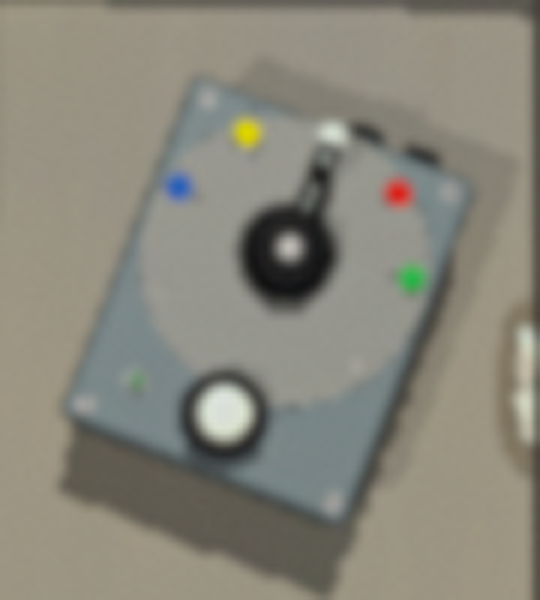

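View pics/sidec.png

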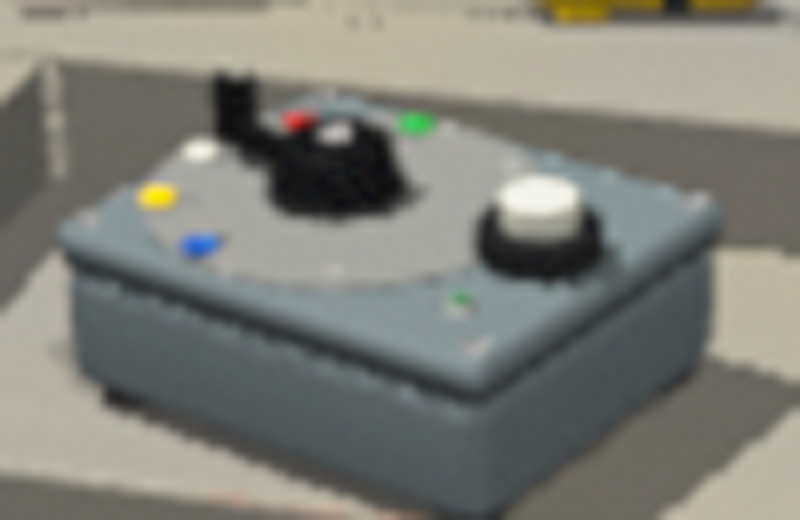

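The yellow marker is at crop (248,133) in top and (157,197) in side. It sits anticlockwise of the white rest mark at (332,133), which makes its place +0.698. The button is at (225,412) in top and (540,188) in side. Next I'll triangulate these and fit the box pose.

```bash
cat > h.py <<'E'
from rig import ctrl,cams
import numpy as np
from scipy.spatial.transform import Rotation as R
def proj(n,P,c=None):
    c=c or cams.calibration(n);V=np.array(c["view"]);K=np.array(c["camera_matrix"])
    q=np.atleast_2d(P)@V[:3,:3].T+V[:3,3];q=q*[1,-1,-1];p=q@K.T;return p[:,:2]/p[:,2:]
E
python3 - <<'E'
from h import *
from scipy.optimize import least_squares
T={'y':(248,133),'b':(179,187),'r':(398,193),'g':(412,280),'w':(332,133),'btn':(225,412)}
S={'y':(157,197),'b':(202,245),'r':(297,120),'g':(417,124),'w':(200,151),'btn':(540,186)}
a={'y':.698,'b':1.396,'r':-.698,'g':-1.396,'w':0}
px={'top':{k:(np.array(v)+.5)/6-.5+[220,145] for k,v in T.items()},'side':{k:(np.array(v)+.5)/8-.5+[205,160] for k,v in S.items()}}
cal={n:cams.calibration(n) for n in px}
M={k:np.array([.022+.058*np.cos(t),.058*np.sin(t),.066]) for k,t in a.items()};M['btn']=np.array([-.058,0,.086])
for k in T:
    r=least_squares(lambda p:np.r_[[proj(n,p,cal[n])[0]-px[n][k] for n in px]].ravel(),[.5,0,.05]);print(k,r.x.round(4),r.fun.round(2))
def W(p,m):return R.from_euler('z',p[3]).apply(m)+p[:3]
f=lambda p:np.r_[[proj(n,W(p,M[k]),cal[n])[0]-px[n][k] for n in px for k in T]].ravel()
r=least_squares(f,[.5,0,0,-.3],loss='soft_l1');p=r.x;print(p.round(4),f(p).round(2))
for nm,m in dict(axis=[.022,0,.064],tab=[.064,0,.088],tab2=[.022+.042*np.cos(.698),.042*np.sin(.698),.088],btn=[-.058,0,.086]).items():print(nm,W(p,np.array(m)).round(4))
w=[]
for k in T:
  pass
E
```

```text
y [0.6175 0.048  0.0662] [-0.04 -0.12  0.11  0.01]
b [0.5914 0.079  0.0667] [ 0.02  0.07 -0.07 -0.01]
r [ 0.5915 -0.0207  0.067 ] [-0.08 -0.3   0.31  0.03]
g [ 0.5513 -0.0276  0.0669] [-0.03 -0.14  0.15  0.01]
w [0.6175 0.0093 0.0658] [ 0.05  0.18 -0.19 -0.02]
btn [0.4878 0.0576 0.0889] [-0.01 -0.06  0.05  0.  ]
[ 0.5419  0.037   0.0009 -0.355 ] [-0.32 -0.04 -0.09 -0.11  0.05 -0.19  0.03 -0.46  0.12  0.33  0.14  0.11
  0.12 -0.1  -0.3  -0.05  0.46  0.02 -0.15 -0.05  0.01 -0.4   0.21  0.68]
axis [0.5625 0.0293 0.0649]
tab [0.6019 0.0147 0.0889]
tab2 [0.6021 0.0434 0.0889]
btn [0.4875 0.0571 0.0869]
```

The fit is consistent: marker height is 66 mm against the expected 66, and residuals are under 0.7 px. Next I'll close the fingers and travel to a point above, clockwise of the tab.

```bash
python3 -m handwheel '[[0,0.8,0.69,0,0,0,0],[0,0.8,0.69,0,0,0,0],[0,0.8,0.69,0,0,0,0],[0,0.8,0.69,0,0,0,0],[0,0.8,0.69,0,0,0,0],[0,0.8,0.69,0,0,0,0],[0,0.8,0.69,0,0,0,0]]' && python3 -m handwheel '[[0,0.8,0.69,0,0,0,0],[0,0.8,0.69,0,0,0,0],[0,0.8,0.69,0,0,0,0],[0,0.8,0.69,0,0,0,0],[0,0.8,0.69,0,0,0,0],[0,0.8,0.69,0,0,0,0],[0,0.8,0.69,0,0,0,0]]' && python3 -m handwheel '[[0,0.8,0.69,0,0,0,-0.15],[0,0.8,0.69,0,0,0,-0.15],[0,0.8,0.69,0,0,0,-0.15],[0,0.8,0.69,0,0,0,-0.15],[0,0.8,0.69,0,0,0,-0.15],[0,0.8,0.69,0,0,0,-0.15],[0,0.8,0.69,0,0,0,-0.15],[0,0.8,0.69,0,0,0,-0.15]]'
```

```text
time_s: 0.8
tool_pos: [0.2959, 0.3954, 0.304]
orientation: [0.994, -0.113, -0.0, 0.0]
force: [0.4, 0.2, 1.5]
finger_gap: -0.0004
grasp_force: 0.0
time_s: 1.5
tool_pos: [0.453, 0.1843, 0.3034]
orientation: [0.994, -0.112, -0.0, 0.0]
force: [0.1, 0.7, 0.3]
finger_gap: 0.0004
grasp_force: 0.0
time_s: 2.3
tool_pos: [0.6091, -0.0263, 0.3031]
orientation: [1.0, 0.002, -0.001, -0.0]
force: [0.1, 1.6, 0.6]
finger_gap: -0.0001
grasp_force: 0.0
```

```bash
python3 -m handwheel '[[0,-0.024,0.016,0.2,0,0,0],[0,-0.024,0.016,0.35,0,0,0],[0,-0.024,0.016,0.45,0,0,0],[0,-0.024,0.016,0.51,0,0,0],[0,-0.024,0.016,0.51,0,0,0],[0,-0.024,0.016,0.51,0,0,0]]'
python3 - <<'E'
from h import *
import cv2
o=ctrl.get_obs();print(o['tool_pos'],o['force'])
a=cams.camera('side')[100:220,190:330,::-1];b=cams.camera('wrist')[:,:,::-1]
tp=np.array(o['tool_pos'])-[0,0,.0726];print((proj('side',[tp,tp+[0,.0145,0],tp+[-.011,.0145,0]])-[190,100])*5, proj('wrist',[tp+[0,.0145,0],tp-[0,.0145,0]]))
cv2.imwrite('pics/side1.png',cv2.resize(a,None,fx=5,fy=5,interpolation=cv2.INTER_CUBIC));cv2.imwrite('pics/wrist1.png',b)
E
```

```text
time_s: 2.9
tool_pos: [0.6031, -0.0301, 0.1772]
orientation: [1.0, 0.002, 0.0, 0.0]
force: [0.6, 0.0, 0.4]
finger_gap: -0.0001
grasp_force: 0.0
[ 0.60306848 -0.0301395   0.17716243] [0.61365719 0.01746966 0.40743619]
[[242.92026731 300.9112472 ]
 [234.36781688 310.43125899]
 [253.81357982 312.20774247]] [[232.23977685 251.52342898]
 [282.14657599 251.70063062]]
```

View pics/side1.png

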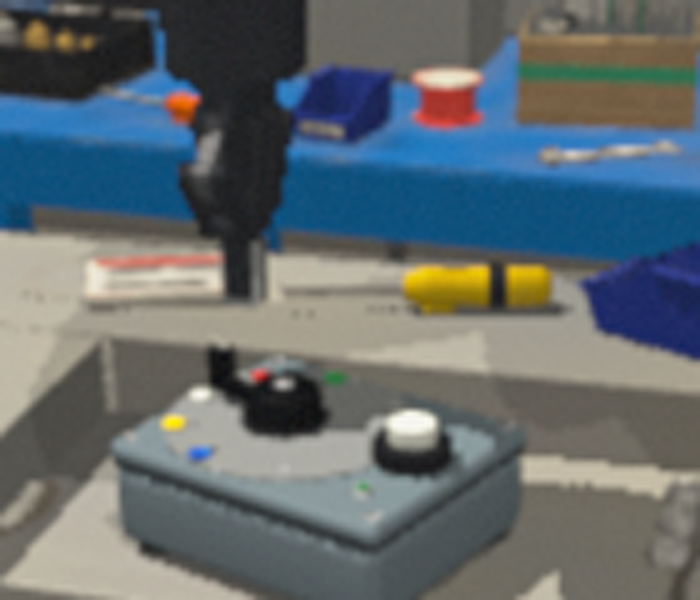

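View pics/wrist1.png

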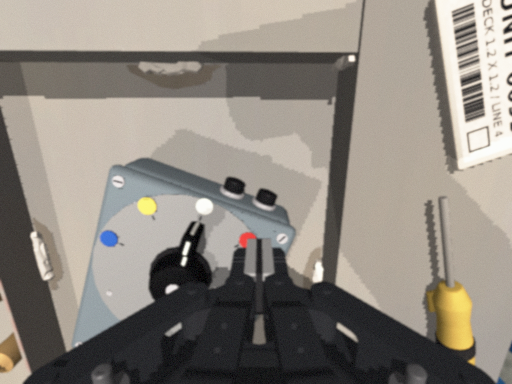

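The fingertip ends in the side view at crop row 300, which matches the computed tip height. The shut tips span columns 243–275 in the wrist view, about 18 mm. The tab is still at the white mark. Next I'll lower 15 mm and approach.

```bash
python3 -m handwheel '[[0,0,0,0.03,0,0,0],[0,0,0,0.06,0,0,0],[0,0,0,0.06,0,0,0],[0,0,-0.03,0.06,0,0,0],[0,0,-0.06,0.06,0,0,0],[0,0,-0.08,0.06,0,0,0],[0,0,-0.09,0.06,0,0,0],[0,0,-0.09,0.06,0,0,0]]' && python3 -m handwheel '[[0,0,-0.01,0,0,0,0],[0,0,-0.02,0,0,0,0],[0,0,-0.03,0,0,0,0],[0,0,-0.04,0,0,0,0],[0,0,-0.04,0,0,0,0],[0,0,-0.04,0,0,0,0]]'
```

```text
time_s: 3.8
tool_pos: [0.6029, -0.0087, 0.1616]
orientation: [1.0, 0.002, 0.0, -0.0]
force: [0.8, -0.2, -0.6]
finger_gap: 0.0
grasp_force: 0.0
time_s: 4.4
tool_pos: [0.6037, -0.0005, 0.1618]
orientation: [1.0, 0.001, 0.001, 0.001]
force: [2.1, -4.9, -0.4]
finger_gap: -0.0002
grasp_force: 2.4
```

```bash
python3 -m handwheel '[[0,0,-0.01,0,0,0,0],[0,0,-0.02,0,0,0,0],[0,0,-0.03,0,0,0,0],[0,0,-0.04,0,0,0,0],[0,0,-0.05,0,0,0,0]]'; python3 -m handwheel '[[0,0,-0.01,0,0,0,0],[0,0,-0.02,0,0,0,0],[0,0,-0.03,0,0,0,0],[0,0,-0.03,0,0,0,0]]'
```

```text
time_s: 4.9
tool_pos: [0.6036, 0.0131, 0.162]
orientation: [1.0, 0.001, 0.001, -0.0]
force: [1.3, -1.3, 2.2]
finger_gap: -0.0001
grasp_force: 1.1
time_s: 5.3
tool_pos: [0.6024, 0.0213, 0.1611]
orientation: [1.0, 0.001, -0.001, -0.0]
force: [-1.1, -1.0, -0.3]
finger_gap: -0.0001
grasp_force: 0.0
```

```bash
python3 -m handwheel '[[0,0,0.03,0,0,0,0],[0,0,0.06,0,0,0,0],[0,0,0.06,0,0,0,0],[0,0,0.06,-0.1,0,0,0],[0,0,0.06,-0.16,0,0,0],[0,0,0.06,-0.16,0,0,0],[0,0,0.06,-0.16,0,0,0]]'
python3 - <<'E'
from h import *
import cv2
b=cams.camera('wrist')[:,:,::-1];cv2.imwrite('pics/wrist2.png',b)
E
```

```text
time_s: 6.0
tool_pos: [0.6025, 0.0055, 0.2011]
orientation: [1.0, 0.001, -0.0, -0.0]
force: [-0.7, -0.0, -0.3]
finger_gap: -0.0001
grasp_force: 0.0
```

View pics/wrist2.png

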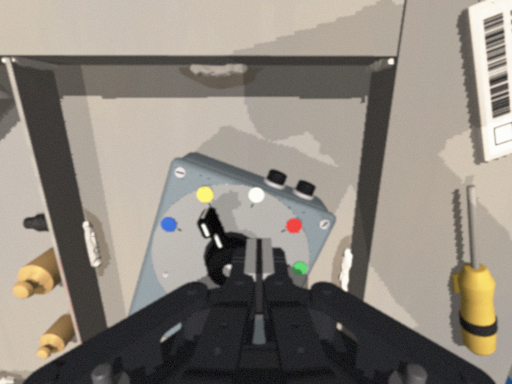

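The tab (about (208,220)) now points toward the yellow marker (205,195). I'll check its angle by projection.

Run:
```python
from h import *
for n in ('wrist',):
  for t in (.35,.5,.698,.9):
    a=t-.355;ax=np.array([.5625,.0293,0]);d=np.array([np.cos(a),np.sin(a),0])
    print(t,proj(n,[ax+d*.0345+[0,0,.099],ax+d*.0495+[0,0,.099],ax+d*.058+[0,0,.067]]).round(0).tolist())
o=ctrl.get_obs();print(o['tool_pos'],np.array([.4877,.0573])-o['tool_pos'][:2])
```

```text
0.35 [[224.0, 237.0], [223.0, 216.0], [228.0, 190.0]]
0.5 [[216.0, 237.0], [212.0, 217.0], [216.0, 191.0]]
0.698 [[206.0, 239.0], [198.0, 220.0], [202.0, 194.0]]
0.9 [[198.0, 243.0], [185.0, 226.0], [189.0, 201.0]]
[0.60222155 0.00552863 0.2004932 ] [-0.11452155  0.05177137]
```

```bash
python3 -c "
import cv2;a=cv2.imread('pics/wrist2.png')[175:295,140:300];cv2.imwrite('pics/wc2.png',cv2.resize(a,None,fx=5,fy=5,interpolation=2))"
```

```text
(no output)
```

View pics/wc2.png

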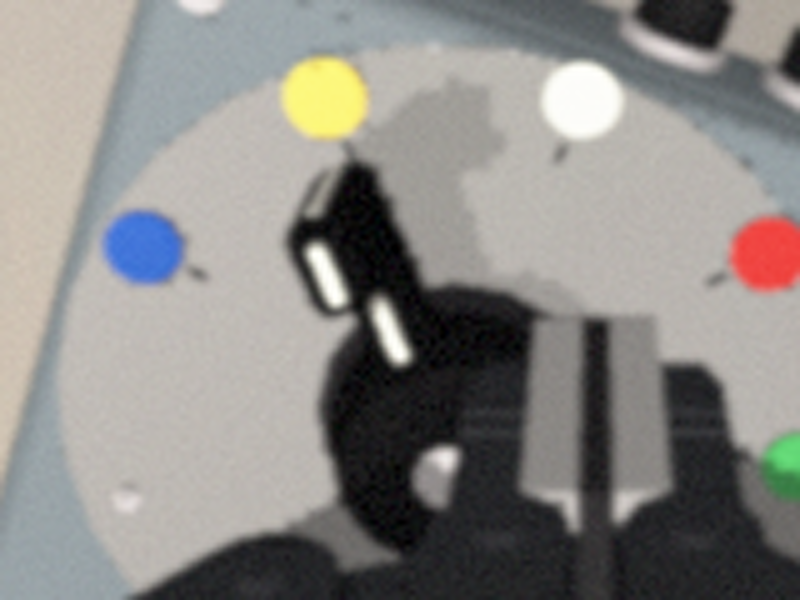

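The line on the tab matches the projection for 0.698, so the selector is clicked in at yellow. Next is the button.

```bash
python3 -m handwheel '[[0,-0.15,-0.07,0,0,0,0],[0,-0.3,-0.14,0,0,0,0],[0,-0.42,-0.19,0,0,0,0],[0,-0.458,-0.207,0,0,0,0],[0,-0.458,-0.207,0.05,0,0,0],[0,-0.458,-0.207,0.1,0,0,0],[0,-0.458,-0.207,0.12,0,0,0],[0,-0.458,-0.207,0.12,0,0,0],[0,-0.458,-0.207,0.12,0,0,0]]' && python3 -m handwheel '[[0,0,0,0.008,0,0,0],[0,0,0,0.016,0,0,0],[0,0,0,0.024,0,0,0],[0,0,0,0.032,0,0,0],[0,0,0,0.036,0,0,0],[0,0,0,0.036,0,0,0],[0,0,0,0.036,0,0,0]]'
```

```text
time_s: 6.95
tool_pos: [0.4886, 0.0572, 0.1713]
orientation: [1.0, 0.001, -0.0, 0.0]
force: [0.6, -1.1, -0.2]
finger_gap: 0.0006
grasp_force: 0.0
time_s: 7.65
tool_pos: [0.4882, 0.0573, 0.1624]
orientation: [1.0, 0.001, -0.0, 0.0]
force: [0.8, 0.7, 0.6]
finger_gap: -0.0001
grasp_force: 0.0
```

```bash
python3 -m handwheel '[[0,0,0,0.004,0,0,0],[0,0,0,0.008,0,0,0],[0,0,0,0.012,0,0,0],[0,0,0,0.012,0,0,0]]'; python3 -m handwheel '[[0,0,0,0.004,0,0,0],[0,0,0,0.008,0,0,0],[0,0,0,0.012,0,0,0],[0,0,0,0.012,0,0,0]]'
```

```text
time_s: 8.05
tool_pos: [0.4881, 0.0572, 0.1592]
orientation: [1.0, 0.001, -0.0, 0.0]
force: [-0.0, -0.3, -0.2]
finger_gap: -0.0001
grasp_force: 0.0
time_s: 8.45
tool_pos: [0.4883, 0.0573, 0.1565]
orientation: [1.0, 0.001, 0.0, 0.0]
force: [-0.5, 0.1, 3.2]
finger_gap: 0.0
grasp_force: 1.3
```

Contact is at about z 0.158, and the force is rising. I'll keep pressing in small steps until the rigid stop shows.

```bash
python3 -m handwheel '[[0,0,0,0.004,0,0,0],[0,0,0,0.008,0,0,0],[0,0,0,0.012,0,0,0],[0,0,0,0.012,0,0,0]]'; python3 -m handwheel '[[0,0,0,0.004,0,0,0],[0,0,0,0.006,0,0,0],[0,0,0,0.006,0,0,0]]'
```

```text
time_s: 8.85
tool_pos: [0.4883, 0.0573, 0.1535]
orientation: [1.0, 0.001, 0.0, 0.0]
force: [-1.3, -0.6, 4.0]
finger_gap: 0.0002
grasp_force: 2.2
time_s: 9.15
tool_pos: [0.4883, 0.0573, 0.1526]
orientation: [1.0, 0.001, 0.0, 0.0]
force: [-1.8, -0.2, 8.0]
finger_gap: -0.0002
grasp_force: 4.4
```

```bash
python3 -m handwheel '[[0,0,0,0.002,0,0,0],[0,0,0,0.002,0,0,0],[0,0,0,0.002,0,0,0],[0,0,0,0.002,0,0,0],[0,0,0,0.002,0,0,0],[0,0,0,0.002,0,0,0]]'
python3 - <<'E'
from h import *
import cv2
a=cams.camera('side')[120:220,195:315,::-1];cv2.imwrite('pics/side2.png',cv2.resize(a,None,fx=6,fy=6,interpolation=cv2.INTER_CUBIC))
E
```

```text
time_s: 9.75
tool_pos: [0.4883, 0.0573, 0.1526]
orientation: [1.0, 0.001, 0.0, 0.0]
force: [-3.8, 0.2, 11.8]
finger_gap: -0.0005
grasp_force: 5.9
```

View pics/side2.png

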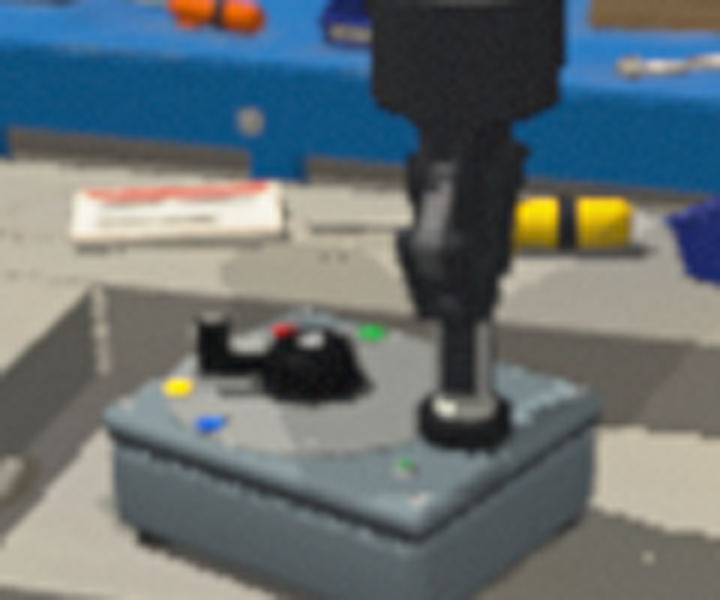

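The fingertips hold the cap down into its ring at (465,405) with 11.8 N and z no longer changing. The tab at (210,345) is at the yellow marker (178,387), and nothing touches it. I'm handing in.

```bash
python3 -c "
from rig import job;print(job.sign_off())"
```

```text
the job is handed in; nothing more can be done
None
```

I pushed the selector one click to the yellow marker and handed the job in at about 10 s, with the fingers holding the white button at its stop (about 12 N) and nothing touching the selector; the sign-off gave no verdict.

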